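# Start a quick wash on the mini washer

### The job

Start a quick wash on the little tabletop washer, working only with light pushes of a fingertip: press the lid shut by its front tab until the catch holds it, then press in the small square quick-wash key so that the long key beside it pops out, then tip the power rocker on by its raised half, and last tap the round start key and let it spring back. Do it in that order, because the keys may be changed only while the power is off and the lid has to be shut before any key is touched. Do not thump the machine, do not lift or grip anything, and leave the peg on its top and the other things around where they are.

Things in the scene. Friction and masses are not known exactly. Their poses are not given: they have to be found in the camera images.
- washer: White tabletop mini washer, fixed, 286 mm deep (x), 246 wide (y), 170 high to its deck. Origin: centre of its underside; x points from its front (towards the robot) to its back, y to its left, z up. A grey control strip runs along the front of the deck; on it from left (+y) to right: black power rocker, small square quick key, oblong long key, round start key. Behind it the round hinged lid.
- lid_hinge (a point): Middle of the lid's hinge axis, at the back of the washer: x = +122 mm, z = 178 mm in the washer's frame; the axis runs along the washer's y.
- lid_tab (a point): On the top face of the lid's ribbed front tab (60 mm wide, 36 deep, 10 thick), 14 mm behind its front edge; 178 mm from the hinge axis along the lid and 6 mm above the lid's middle plane, which contains that axis. Moves with the lid; x runs from tab to hinge, z out of the lid's top. Lid shut: x = -56, y = 0, z = 184 mm in the washer's frame.
- washer_lid (a joint): Opening angle of the round lid (164 mm across, clear window), rad: 0 shut, 0.55 to 0.82 at the start. A spring lifts it (about 1 N at the tab); let go too soon, it rises again or stays ajar. In the last 0.07 rad a roller catch under the tab resists with about 5 N, then snaps over and holds the lid at 0, on rubber buffers.
- quick_key (a joint): Travel of the small square quick-wash key (22 mm wide, 24 mm deep), m: 0 standing out (top 11 mm above the deck), 0.006 fully pressed in, on a rubber stop (top 5 mm above the deck). Stays where it is left; takes about 3 N. It is linked to the long key: as one goes in the other comes out.
- quick_key_top (a point): Centre of the quick-wash key's top face: x = -107, y = +16 mm in the washer's frame, at first 181 mm above the counter.
- long_key (a joint): Travel of the oblong long-wash key (40 mm wide, 24 mm deep, centre at x = -107, y = -40 mm in the washer's frame), m: 0 pressed in, as at the start (top 5 mm above the deck), -0.006 popped out.
- power_switch (a joint): Tilt of the power rocker (24 mm deep, 44 long in y, V-shaped, hinged across its middle at x = -107, y = +76 mm in the washer's frame), rad: 0 off, its left (+y) half standing up, outer end 184 mm above the counter; 0.36 on, that half pressed level (176 mm) on a rubber stop and the right half up. Stays where it is left; takes 2 to 3 N.
- power_raised_half (a point): Point on the top face of the rocker's left half, 14 mm from its hinge line: y = +87 mm, about 181 mm above the counter when off; y = +90 mm, 176 mm when on.
- start_key (a joint): Travel of the round start key (28 mm across), m: 0 out (top 9.5 mm above the deck), 0.008 fully down; 0.003 and more counts as pressed. A spring pushes it back: 1.4 N at first, 3.5 N at 0.003, 7 N fully down.
- start_key_top (a point): Centre of the start key's top face: x = -107, y = -90 mm in the washer's frame, 179.5 mm above the counter when out.
- stray_peg: Wooden clothes peg, 15 x 72 x 12 mm, lying on the right edge of the washer's deck beside the lid (underside 170 mm up), to be left alone. Origin: centre of its underside.
- dosing_cup: Translucent dosing cup, 58 mm across and 58 mm high, on the counter in front of the washer, to the right, to be left alone. Origin: centre of its underside.
- nail_brush: Purple nail brush, 30 x 86 x 22 mm, on the counter in front of the washer, to be left alone. Origin: centre of its underside.
- roll_on: White round pot, 53 mm across and 68 mm high, on the counter close to the washer's left side, to be left alone. Origin: centre of its underside.
- grease_pot: Flat round pot with a lid, 90 mm across and 32 mm high, on the counter in front of the washer, to the left, to be left alone. Origin: centre of its underside.

How it is judged:
By the outcome, as a careful person would: the job done as asked, in the order asked, and still so for the second after the job is handed in, with the robot touching nothing.
It also fails if it takes over 48 s, if anything falls off the work surface, if the arm or the gripper's body presses on something with over 40 N, if the wrist force passes 120 N, or if a joint passes its speed limit or range.

### The arm

A 6-joint arm with a two-finger parallel gripper is mounted at the origin on a cart in front of the work surface, level with it; the furniture and walls round the work are solid. World frame = base frame: x ahead of the robot, y to its left, z up, the work surface at z = 0. Lengths are in m, angles in rad, forces in N, time in s.
With the tool pointing down it reaches from about 0.325 to 0.775 m from the base axis. Payload 9.3 kg.
Tool frame: the origin (TCP) lies midway between the tips of the shut fingers; the grasp point (between the pads) lies 19 mm behind it (arm.pinch_z is the distance from the TCP to the grasp point, in m); z points along the fingers, y is the line along which they close (so a half turn about z gives the same grasp; the last joint's range is limited). The gripper opens to 85 mm and grips with 20 to 120 N. Pads are 22 mm wide; open, the fingers measure 114 mm over their backs; the gripper's body (76 mm by 85 mm) begins 54 mm behind the grasp point. The pads swing forward as they close: fully open they stand 13 mm farther back than shut.
Start: joints at [-1.337, 0.259, 0.021, 1.334, 0, 1.418], TCP at [0.207, -0.509, 0.231] pointing down, gripper open.
Joint ranges: [-3.04, 3.04], [-0.91, 1.82], [-1.04, 1.36], [-1.92, 1.95], [-1.52, 1.45], [-3.14, 3.14]. Speed limits (rad/s): [2.22, 2.22, 2.79, 3.14, 3.14, 3.14].

### API

Orientations are given as a unit quaternion [x, y, z, w].
In Python, from rig import arm, cams, close_job gives the robot as it stands.
- The arm moves only by the tool jog_arm, never from a script. Its arguments are lists of equal length, an entry for each row: "grip": the finger opening in mm, from 0 to 85.4; "translation": the shift along the tool's x, y, z in units of 30 mm (1.0 is 30 mm), a list of three; "spin": the turn about the tool's z in degrees. In form: {"grip": [grip, ...], "translation": [[dx, dy, dz], ...], "spin": [spin, ...]}. A call has 1 to 10 rows; each row shifts and turns the commanded pose from where the row before left it, along the tool's axes as they then stand; what a row does not reach is not made up. A row lasts 1/10 s, in which the tool goes at most 50 mm and 8.59 degrees, less where a joint would pass 70% of its speed; a pose out of reach is approached as far as the arm can. A call is refused whole if a number of a shift passes 1 or a number of a turn 8.59, either way. A call with a gripper value outside its range is refused whole. The fingers move at their own pace and stop on an object; the grip force is fixed at half the most. Time passes only in rows, so rows that do not move let the fingers close. It gives the time, the measured TCP pose, the force, the opening and the grip force at its end, in the units of the state.
- arm.get_state(): the state, without advancing time (a new reading comes with each control period).
- cams.snapshot(name): name is "scene" or "top" or "wrist"; returns a dict with "color" (420x560x3 uint8, red, green, blue), "fx", "fy", "cx", "cy" (pixels), "R" (3x3) and "t" (3): a world point X has camera coordinates R X + t. Camera axes: x right, y down, z forward; pixel columns grow to the right and rows downward; lengths in m; the calibration is good to about 2 mm. The wrist camera is an equidistant fisheye: a pixel r from the principal point sees the ray r / f radians off the axis. A picture is of the moment at which its call begins. There is no depth.
- close_job(): hands the job in; it is judged then, once.
Trained networks look in the newest picture that a camera, given by its name, has taken for a name from the list of things; names that differ only in an ending like _2 or _b are one class to them, and where a whole thing is asked for, a point or a joint stands for the part that bears it (a point fixed in the world has none). Each returns a list of dicts, best first, with "conf" (0 to 1); they miss things now and then, are a little off and sometimes report something else, mostly with a low value. They report only what shows in the picture. A call takes as long as a camera call.
- cams.search_frame(camera, query): "extent" ([left, top, width, height] as shares, 0 to 1, of the picture: columns of its width, rows of its height, round what is visible of it).
- cams.masks_of(camera, query): "pixels" (420x560 bool, what is visible of it) and "extent" ([left, top, width, height] as shares, 0 to 1, of the picture: columns of its width, rows of its height, round what is visible of it).
The state is a dict: "t": time; "q": joint angles; "joint_velocities": joint speeds; "effort": joint torques, N m; "tcp_pos": TCP position; "orientation": TCP orientation; "force": force on the tool from outside, world axes, zero at the start; "moment": the same for the moment, N m; "grip_width": finger opening in m; "finger_force": force on a finger pad.
Only numpy, scipy, OpenCV 4.12 (cv2) and the standard library are available. Lean on these libraries where they do the work, as an engineer would, in place of code of your own. Each camera call takes 0.05 s, during which the arm holds its last target. There are 200 camera calls.

## Working session

There is one attempt and no reset: what is moved stays moved. The work goes in short steps, Python scripts to look and compute and a tool call to move; the robot and the scene stay as the last step left them, time stands still between calls to the robot, and variables do not carry over. Pictures are saved under pics/ and viewed, at most 10 in all, crops included, and the job is handed in when it is done.

Besides the shell and the picture viewer there is one more tool, called after "Emit:" as a command line: name --pt "numbers of a row" for each row, then --argument value for the rest. jog_arm: Moves the arm, as the interface text tells. Its arguments: {"type":"object","properties":{"grip":{"type":"array","items":{"type":"number"}},"translation":{"type":"array","items":{"type":"array","items":{"type":"number"}}},"spin":{"type":"array","items":{"type":"number"}}},"required":["grip","translation","spin"]}

```bash
mkdir -p pics; ls
cat > h.py <<'E'
import numpy as np, cv2
from rig import arm, cams, close_job
def save(n,f):
    s=cams.snapshot(n); cv2.imwrite('pics/'+f,s['color'][:,:,::-1]); return s
E
python3 - <<'E'
from h import *
np.set_printoptions(precision=4,suppress=True)
s=arm.get_state(); print({k:np.round(v,3) for k,v in s.items()})
a={}
for n in('scene','top'):
    a[n]=save(n,n+'0.png'); c=a[n]; print(n,c['fx'],c['cx'],c['cy'],c['R'],c['t'])
    for q in ['washer','lid_tab','quick_key','long_key','power_switch','start_key','stray_peg','dosing_cup','nail_brush','roll_on','grease_pot']:
        for d in cams.masks_of(n,q)[:2]:
            m=d['pixels']; ys,xs=np.nonzero(m)
            print(n,q,round(d['conf'],2),m.sum(),xs.mean().round(1),ys.mean().round(1),(xs.min(),ys.min(),xs.max(),ys.max()))
E
python3 -c "
import cv2,numpy as np
a=cv2.imread('pics/scene0.png');b=cv2.imread('pics/top0.png')
print(a.shape)"
```

```text
pics
{'t': np.float64(0.0), 'q': array([-1.337,  0.259,  0.021,  1.334, -0.   ,  1.418]), 'joint_velocities': array([-0.001, -0.001,  0.   ,  0.001,  0.   ,  0.   ]), 'effort': array([  0.002, -55.564,  34.453,   0.014,  -0.   ,   0.   ]), 'tcp_pos': array([ 0.207, -0.509,  0.231]), 'orientation': array([ 0.981,  0.192, -0.   , -0.001]), 'force': array([-0.109, -0.363,  0.521]), 'moment': array([-0.014, -0.004,  0.01 ]), 'finger_force': np.float64(0.0), 'grip_width': np.float64(0.085)}
scene 453.8907630729235 269.95886044968586 206.1081105781945 [[-0.8213 -0.5704  0.0062]
 [-0.4278  0.6087 -0.6682]
 [ 0.3774 -0.5514 -0.744 ]] [0.6285 0.1376 0.9151]
scene washer 0.98 24179 252.6 221.0 (np.int64(146), np.int64(129), np.int64(354), np.int64(323))
scene washer 0.65 149 328.3 185.6 (np.int64(321), np.int64(180), np.int64(335), np.int64(191))
scene lid_tab 0.89 2288 231.7 158.4 (np.int64(187), np.int64(130), np.int64(275), np.int64(186))
scene quick_key 0.63 190 297.7 221.9 (np.int64(289), np.int64(215), np.int64(306), np.int64(229))
scene quick_key 0.4 303 278.7 245.2 (np.int64(266), np.i
[... 1947 characters left out ...]
int64(314))
top start_key 0.61 216 325.2 234.6 (np.int64(317), np.int64(227), np.int64(333), np.int64(242))
top stray_peg 0.48 267 336.2 157.7 (np.int64(332), np.int64(140), np.int64(340), np.int64(176))
top dosing_cup 0.93 731 323.6 282.6 (np.int64(308), np.int64(268), np.int64(338), np.int64(298))
top dosing_cup 0.46 556 277.7 294.2 (np.int64(269), np.int64(273), np.int64(287), np.int64(315))
top nail_brush 0.72 501 277.6 294.2 (np.int64(269), np.int64(274), np.int64(286), np.int64(314))
top roll_on 0.77 430 190.9 235.8 (np.int64(181), np.int64(223), np.int64(200), np.int64(251))
top grease_pot 0.74 1615 230.0 290.7 (np.int64(208), np.int64(268), np.int64(252), np.int64(313))
(420, 560, 3)
```

View pics/scene0.png

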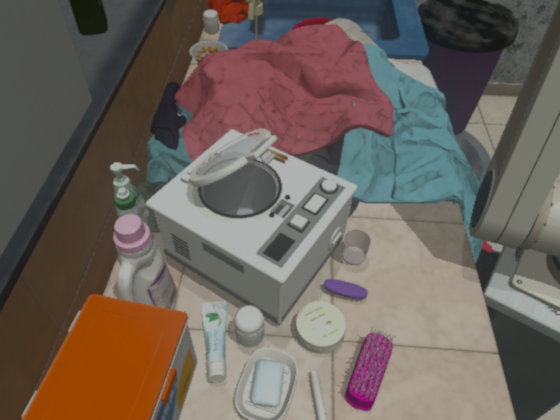

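View pics/top0.png

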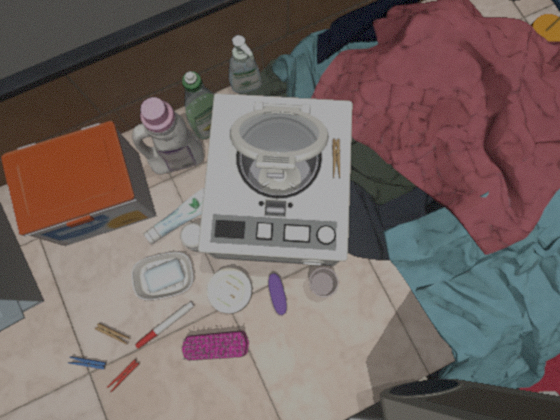

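```bash
cat > fit.py <<'E'
from h import *
from scipy.optimize import least_squares
def proj(c,X):
    p=np.atleast_2d(X)@c['R'].T+c['t']; return np.c_[c['fx']*p[:,0]/p[:,2]+c['cx'],c['fy']*p[:,1]/p[:,2]+c['cy']]
def tri(obs):
    f=lambda X: np.concatenate([(proj(c,X)[0]-uv) for c,uv in obs]); r=least_squares(f,[.5,0,.15]); return r.x,np.abs(r.fun).max()
E
python3 - <<'E'
from fit import *
np.set_printoptions(precision=4,suppress=True)
S=cams.snapshot('scene');T=cams.snapshot('top')
d={'quick':((297.7,221.9),(264.6,230.8)),'long':((314.2,203.2),(296.9,233)),'power':((278.8,245),(230,228.6)),'start':((328.1,185.6),(325.4,234.6)),'peg':((279.2,156.7),(336.2,157.7)),'cup':((355.2,245.9),(323.6,282.6)),'brush':((345.6,289.4),(277.7,294.2)),'roll':((248.5,326.1),(190.9,235.8)),'grease':((319.2,327.4),(230,290.7))}
for k,v in d.items(): print(k,*tri([(S,v[0]),(T,v[1])]))
# washer pose from keys
P={'quick':(-.107,.016,.181),'long':(-.107,-.04,.175),'power':(-.107,.076,.177),'start':(-.107,-.09,.1795)}
def W(p,X):
    c,s=np.cos(p[2]),np.sin(p[2]); X=np.array(X); return np.array([p[0]+c*X[0]-s*X[1],p[1]+s*X[0]+c*X[1],X[2]])
f=lambda p: np.concatenate([np.r_[proj(S,W(p,P[k]))[0]-d[k][0],proj(T,W(p,P[k]))[0]-d[k][1]] for k in P])
r=least_squares(f,[.6,0,0]); print('pose',r.x,r.fun)
for k in P: print(k,W(r.x,P[k]))
for nm,c,img in(('scene',S,0),('top',T,0)):
    im=c['color'][:,:,::-1].copy()
    for th in (.55,.68,.82):
        cs,sn=np.cos(th),np.sin(th)
        for yy in(-.03,0,.03):
          for a,b in((.178,.006),(.192,.006)):
            X=W(r.x,(.122-a*cs+b*sn*1,yy,.178+a*sn+b*cs)); print(nm,th,yy,a,proj(c,X)[0].round(1),X) if yy==0 else 0
E
```

```text
quick [0.4709 0.3413 0.1746] 0.48655607622563934
long [0.4714 0.2855 0.1715] 0.40777437532506156
power [0.47  0.401 0.175] 0.2817763412297154
start [0.4715 0.2366 0.1754] 0.4090888837028501
peg [0.6026 0.2217 0.1735] 5.072427121495025
cup [0.3994 0.224  0.0335] 0.31319251027122164
brush [0.3706 0.3133 0.0146] 0.14315633083100465
roll [0.4694 0.4941 0.0454] 0.994698517155058
grease [0.3714 0.41   0.0138] 0.5270878131711925
pose [0.5769 0.3277 0.0097] [ 0.7769 -1.4759 -1.0944 -0.5672  0.7713 -0.5125 -0.7282 -0.152   0.0884
  0.2556 -1.2347 -0.1179  0.9648 -1.2408  0.0877 -0.3851]
quick [0.4698 0.3427 0.181 ]
long [0.4703 0.2867 0.175 ]
power [0.4692 0.4027 0.177 ]
start [0.4708 0.2367 0.1795]
scene 0.55 0 0.178 [264.7 154.9] [0.5503 0.3274 0.2762]
scene 0.55 0 0.192 [270.8 154.3] [0.5384 0.3273 0.2835]
scene 0.68 0 0.178 [257.5 143. ] [0.5643 0.3276 0.2946]
scene 0.68 0 0.192 [263.  141.2] [0.5534 0.3275 0.3034]
scene 0.82 0 0.178 [248.3 130.3] [0.5819 0.3277 0.3122]
scene 0.82 0 0.192 [253.  127.3] [0.5723 0.3277 0.3225]
top 0.55 0 0.178 [274.9 168.9] [0.5503 0.3274 0.2762]
top 0.55 0 0.192 [274.3 174.9] [0.5384 0.3273 0.2835]
top 0.68 0 0.178 [275.3 156.3] [0.5643 0.3276 0.2946]
top 0.68 0 0.192 [274.7 161.3] [0.5534 0.3275 0.3034]
top 0.82 0 0.178 [275.8 141.1] [0.5819 0.3277 0.3122]
top 0.82 0 0.192 [275.3 144.8] [0.5723 0.3277 0.3225]
```

The pictures show the washer with its lid open. The tab is near (272,152) in the scene view and (276,172) in the top view. The keys sit where the networks put them: rocker, quick, long and start at about (230,229), (265,231), (297,233) and (325,235) in the top view. The peg is right of the lid.

Next I'll raise the arm, shut the fingers and turn the tool so its x lies along the washer's y.

Emit:
jog_arm --grip '[0,0,0,0,0,0,0,0,0,0]' --pt "0 0 -0.5" --pt "0 0 -0.5" --pt "0 0 -0.5" --pt "0 0 -0.5" --pt "0 0 -0.5" --pt "0 0 -0.5" --pt "0 0 -0.5" --pt "0 0 -0.5" --pt "0 0 0" --pt "0 0 0" --spin '[-8.55,-8.55,-8.55,-8.55,-8.55,-8.55,-8.55,-8.55,0,0]'

```text
t: 2.3
tcp_pos: [0.2075, -0.5094, 0.3509]
orientation: [0.705, 0.709, -0.0, 0.0]
force: [0.2, -0.2, -0.9]
grip_width: 0.0001
finger_force: 0.0
```

Run:
```python
import cv2,numpy as np
a=cv2.imread('pics/scene0.png')[120:220,180:310];b=cv2.imread('pics/top0.png')[100:220,220:340]
f=lambda i:cv2.resize(i,(400,400*i.shape[0]//i.shape[1]),interpolation=cv2.INTER_CUBIC)
a,b=f(a),f(b);o=np.zeros((400,800,3),np.uint8);o[:a.shape[0],:400]=a;o[:b.shape[0],400:]=b
cv2.imwrite('pics/crop1.png',o)
```

```text
(no output)
```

View pics/crop1.png

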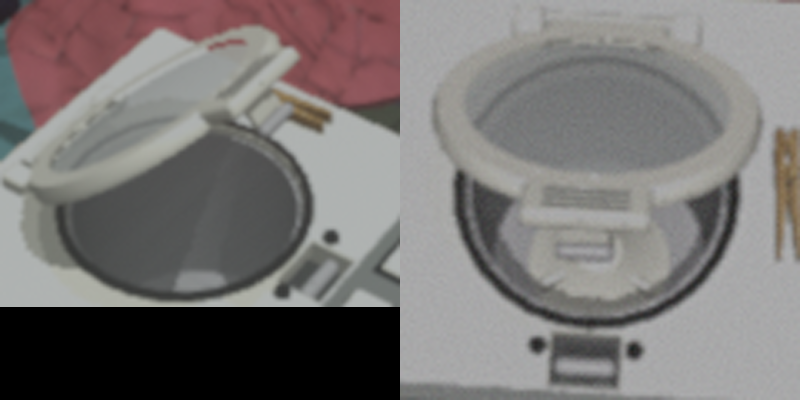

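The tab's top face lies at rows 155–166 and column 276 in the top view, and its front edge at about (265,148) in the scene view. Both put the lid at about 0.63 rad. I'll cross over to above the tab.

Emit:
jog_arm --grip '[0,0,0,0,0,0,0,0,0,0]' --pt "1 0.6 0" --pt "1 0.6 0" --pt "1 0.6 0" --pt "1 0.6 0" --pt "1 0.6 0" --pt "1 0.6 0" --pt "1 0.6 0" --pt "1 0.6 0" --pt "1 0.6 0" --pt "1 0.6 0" --spin '[0,0,0,0,0,0,0,0,0,0]'

```text
t: 3.3
tcp_pos: [0.3848, -0.2061, 0.3503]
orientation: [0.705, 0.709, -0.0, -0.001]
force: [0.8, -1.0, -0.0]
grip_width: -0.0002
finger_force: 0.0
```

Emit:
jog_arm --grip '[0,0,0,0,0,0,0,0,0,0]' --pt "1 0.3 0" --pt "1 0.3 0" --pt "1 0.3 0" --pt "1 0.3 0" --pt "1 0.3 0" --pt "1 0.3 0" --pt "1 0.3 0" --pt "1 0.3 0" --pt "1 0.3 0" --pt "1 0.3 0" --spin '[0,0,0,0,0,0,0,0,0,0]'

```text
t: 4.3
tcp_pos: [0.4714, 0.0946, 0.3503]
orientation: [0.705, 0.709, -0.0, -0.0]
force: [0.1, -0.8, -0.7]
grip_width: -0.0002
finger_force: 0.0
```

Emit:
jog_arm --grip '[0,0,0,0,0,0,0,0,0,0]' --pt "1 0.25 0" --pt "1 0.25 0" --pt "1 0.25 0" --pt "1 0.25 0" --pt "1 0.25 0" --pt "1 0.25 0" --pt "1 0.25 0" --pt "0.9 0.25 0" --pt "0 0 0" --pt "0 0 0" --spin '[0,0,0,0,0,0,0,0,0,0]'

```text
t: 5.3
tcp_pos: [0.5291, 0.3312, 0.3498]
orientation: [0.704, 0.71, -0.001, -0.0]
force: [0.5, 0.2, -0.3]
grip_width: 0.0
finger_force: 0.0
```

Run:
```python
from fit import *
print(arm.get_state()['tcp_pos'], arm.get_state()['q'])
t=arm.get_state()['tcp_pos']
o=np.zeros((420*1,800,3),np.uint8)
for i,n in enumerate(('scene','top')):
    s=cams.snapshot(n); u,v=proj(s,t)[0]; print(n,u,v)
    im=s['color'][:,:,::-1]; 
    cr=cv2.getRectSubPix(np.ascontiguousarray(im),(140,140),(float(u),float(v))); o[:400,400*i:400*i+400]=cv2.resize(cr,(400,400),interpolation=cv2.INTER_CUBIC)
cv2.imwrite('pics/crop2.png',o)
```

```text
[0.52910105 0.33115675 0.3497849 ] [ 4.24989727e-01  4.01212623e-01  5.30508448e-01  1.70233698e+00
 -1.91312126e-04  1.98763837e+00]
scene 274.8176943287916 124.42910566405494
top 269.93669129781495 167.12372545733018
```

View pics/crop2.png

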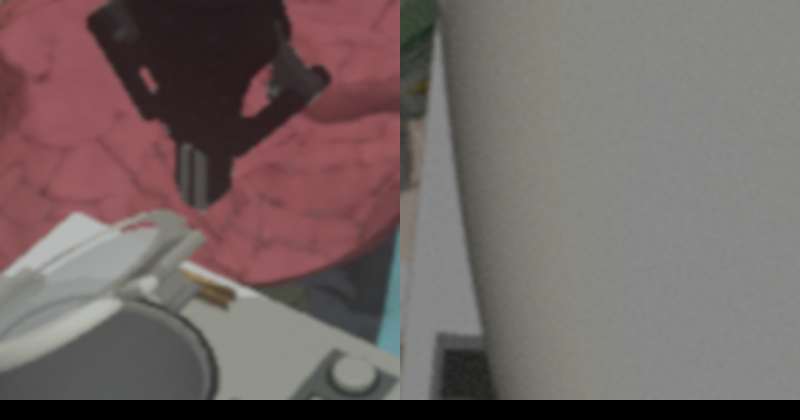

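The fingertip stands above and in front of the tab, within about 2 px of its projection. I'll move over the tab and descend gently.

Emit:
jog_arm --grip '[0,0,0,0,0,0,0,0,0,0]' --pt "-0.1 0.45 0" --pt "0 0.45 0" --pt "0 0 0.4" --pt "0 0 0.4" --pt "0 0 0.3" --pt "0 0 0.15" --pt "0 0 0.15" --pt "0 0 0.1" --pt "0 0 0.1" --pt "0 0 0.1" --spin '[0,0,0,0,0,0,0,0,0,0]'

```text
t: 6.4
tcp_pos: [0.5563, 0.3282, 0.3003]
orientation: [0.704, 0.711, 0.0, 0.0]
force: [0.1, 0.3, 0.6]
grip_width: 0.0001
finger_force: 0.0
```

Emit:
jog_arm --grip '[0,0,0,0,0,0,0,0,0,0]' --pt "0 -0.03 0.08" --pt "0 -0.06 0.08" --pt "0 -0.07 0.1" --pt "0 -0.08 0.12" --pt "0 -0.08 0.13" --pt "0 -0.08 0.13" --pt "0 -0.08 0.14" --pt "0 -0.07 0.14" --pt "0 -0.07 0.15" --pt "0 -0.07 0.15" --spin '[0,0,0,0,0,0,0,0,0,0]'

```text
t: 7.4
tcp_pos: [0.5354, 0.3279, 0.2633]
orientation: [0.704, 0.711, -0.0, -0.0]
force: [-1.3, 0.1, 0.1]
grip_width: 0.0001
finger_force: 0.4
```

Run:
```python
from fit import *
save('scene','scene3.png')
t=arm.get_state(); print(t['tcp_pos'],t['force']);s=cams.snapshot('scene');u,v=proj(s,t['tcp_pos'])[0];print(u,v)
cr=cv2.getRectSubPix(np.ascontiguousarray(s['color'][:,:,::-1]),(160,120),(float(u),float(v)));cv2.imwrite('pics/crop3.png',cv2.resize(cr,(800,600),interpolation=cv2.INTER_CUBIC))
```

```text
[0.53499735 0.32786059 0.26260237] [0.66784712 0.34662189 0.3485991 ]
272.22021990621414 164.9429171033753
```

View pics/crop3.png

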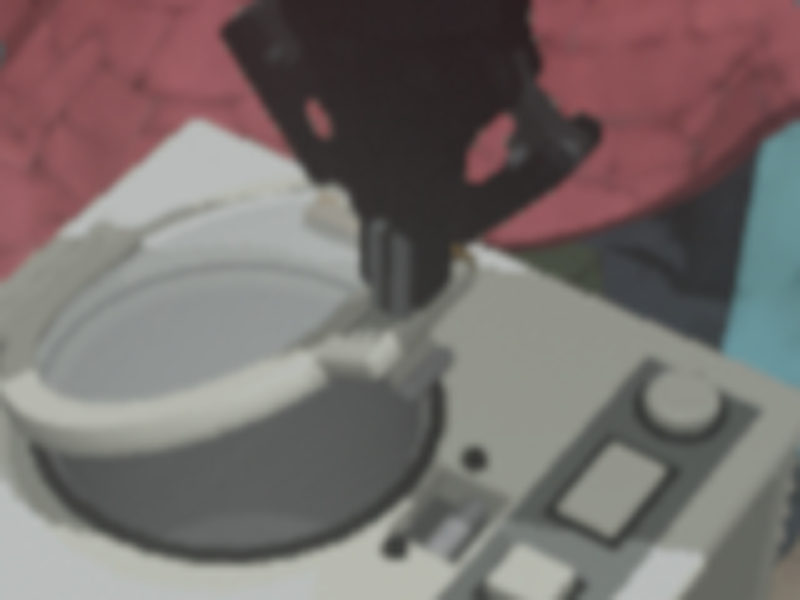

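The tip rests on the tab's top face and the lid is following it down, so I'll keep following the arc.

Emit:
jog_arm --grip '[0,0,0,0,0,0,0,0,0,0]' --pt "0 -0.04 0.15" --pt "0 -0.04 0.16" --pt "0 -0.04 0.16" --pt "0 -0.04 0.17" --pt "0 -0.03 0.17" --pt "0 -0.03 0.17" --pt "0 -0.03 0.17" --pt "0 -0.02 0.17" --pt "0 -0.02 0.15" --pt "0 -0.02 0.13" --spin '[0,0,0,0,0,0,0,0,0,0]'

```text
t: 8.5
tcp_pos: [0.5262, 0.3278, 0.2153]
orientation: [0.704, 0.711, -0.0, -0.0]
force: [-0.8, -0.2, 1.1]
grip_width: 0.0001
finger_force: 0.4
```

Emit:
jog_arm --grip '[0,0,0,0,0,0,0,0,0,0]' --pt "0 0 0.1" --pt "0 0 0.08" --pt "0 0 0.07" --pt "0 0 0.06" --pt "0 0 0.05" --pt "0 0 0.05" --pt "0 0 0.05" --pt "0 0 0.05" --pt "0 0 0.05" --pt "0 0 0" --spin '[0,0,0,0,0,0,0,0,0,0]'

```text
t: 9.5
tcp_pos: [0.5262, 0.3278, 0.1986]
orientation: [0.704, 0.711, -0.0, -0.0]
force: [-1.0, 0.4, 1.0]
grip_width: 0.0001
finger_force: 0.3
```

Emit:
jog_arm --grip '[0,0,0,0,0,0,0,0,0,0]' --pt "0 0 0.05" --pt "0 0 0.05" --pt "0 0 0.05" --pt "0 0 0.05" --pt "0 0 0.04" --pt "0 0 0.04" --pt "0 0 0.04" --pt "0 0 0.03" --pt "0 0 0.03" --pt "0 0 0" --spin '[0,0,0,0,0,0,0,0,0,0]'

```text
t: 10.5
tcp_pos: [0.5263, 0.3277, 0.1872]
orientation: [0.704, 0.711, -0.0, -0.0]
force: [-0.6, 0.0, 0.5]
grip_width: 0.0001
finger_force: 0.0
```

Emit:
jog_arm --grip '[0,0,0,0,0,0,0]' --pt "0 0 0.03" --pt "0 0 0.03" --pt "0 0 0.02" --pt "0 0 0.02" --pt "0 0 0.02" --pt "0 0 0" --pt "0 0 0" --spin '[0,0,0,0,0,0,0]'

```text
t: 11.2
tcp_pos: [0.5263, 0.3278, 0.184]
orientation: [0.704, 0.711, 0.0, 0.0]
force: [-1.2, -1.7, 1.5]
grip_width: -0.0004
finger_force: 0.7
```

Emit:
jog_arm --grip '[0,0,0]' --pt "0 0 0.03" --pt "0 0 0.02" --pt "0 0 0" --spin '[0,0,0]'

```text
t: 11.5
tcp_pos: [0.5263, 0.3278, 0.183]
orientation: [0.704, 0.711, 0.0, 0.0]
force: [-2.9, -0.9, 6.7]
grip_width: 0.0002
finger_force: 3.2
```

Emit:
jog_arm --grip '[0,0]' --pt "0 0 0.03" --pt "0 0 0" --spin '[0,0]'

```text
t: 11.7
tcp_pos: [0.5263, 0.3278, 0.1825]
orientation: [0.704, 0.711, 0.001, 0.0]
force: [-2.4, -0.8, 8.7]
grip_width: 0.0003
finger_force: 4.7
```

Emit:
jog_arm --grip '[0,0,0,0,0,0,0,0]' --pt "0 0 -0.1" --pt "0 0 -0.3" --pt "0 0 -0.6" --pt "0 -0.6 0" --pt "0.2 -0.6 0" --pt "0.3 -0.6 0" --pt "0 -0.05 0" --pt "0 0 0" --spin '[0,0,0,0,0,0,0,0]'

```text
t: 12.5
tcp_pos: [0.4703, 0.3427, 0.2118]
orientation: [0.703, 0.711, 0.0, 0.0]
force: [0.1, -0.8, -0.4]
grip_width: -0.0003
finger_force: 0.0
```

Run:
```python
from fit import *
t=arm.get_state(); print(t['tcp_pos'],t['force']);s=cams.snapshot('scene');u,v=proj(s,t['tcp_pos'])[0];print(u,v)
cr=cv2.getRectSubPix(np.ascontiguousarray(s['color'][:,:,::-1]),(200,150),(float(u)-25,float(v)));cv2.imwrite('pics/crop4.png',cv2.resize(cr,(800,600),interpolation=cv2.INTER_CUBIC))
```

```text
[0.47025832 0.34274255 0.21179766] [ 0.11695674 -0.84707915 -0.43112571]
299.20001498165516 208.24616596431426
```

View pics/crop4.png

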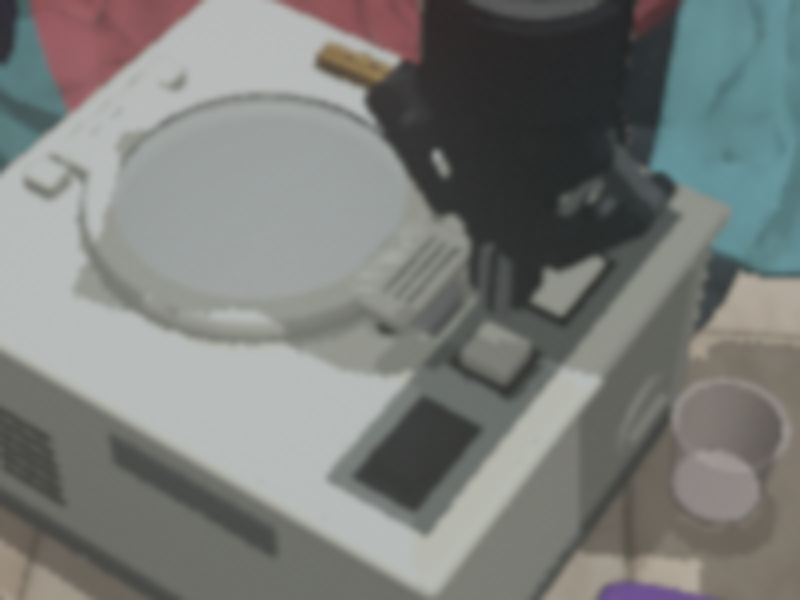

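The lid is flat and shut, the peg is in place, and the quick key stands proud right under the fingertip. I'll press the quick key.

Emit:
jog_arm --grip '[0,0,0,0,0,0,0,0,0,0]' --pt "0 0 0.4" --pt "0 0 0.35" --pt "0 0 0.15" --pt "0 0 0.07" --pt "0 0 0.05" --pt "0 0 0.05" --pt "0 0 0.05" --pt "0 0 0.04" --pt "0 0 0.03" --pt "0 0 0" --spin '[0,0,0,0,0,0,0,0,0,0]'

```text
t: 13.55
tcp_pos: [0.4707, 0.3423, 0.1758]
orientation: [0.704, 0.711, 0.0, 0.0]
force: [-0.4, 0.4, 0.8]
grip_width: 0.0001
finger_force: 0.4
```

Emit:
jog_arm --grip '[0,0,0,0]' --pt "0 0 0.03" --pt "0 0 0.03" --pt "0 0 0.02" --pt "0 0 0" --spin '[0,0,0,0]'

```text
t: 13.95
tcp_pos: [0.4708, 0.3423, 0.1739]
orientation: [0.704, 0.711, 0.0, 0.0]
force: [-1.5, -2.1, 5.7]
grip_width: -0.0003
finger_force: 2.9
```

Emit:
jog_arm --grip '[0,0]' --pt "0 0 0.03" --pt "0 0 0" --spin '[0,0]'

```text
t: 14.15
tcp_pos: [0.4707, 0.3423, 0.1732]
orientation: [0.704, 0.711, 0.001, 0.0]
force: [-2.4, -2.6, 8.0]
grip_width: 0.0003
finger_force: 4.0
```

Emit:
jog_arm --grip '[0,0,0,0,0,0,0,0]' --pt "0 0 -0.1" --pt "0 0 -0.3" --pt "0 0 -0.6" --pt "0.8 0 0" --pt "0.9 0 0" --pt "0.8 0 0" --pt "0 0 0" --pt "0 0 0" --spin '[0,0,0,0,0,0,0,0]'

```text
t: 14.95
tcp_pos: [0.4697, 0.4174, 0.2023]
orientation: [0.703, 0.711, -0.0, -0.0]
force: [-0.3, -1.0, -1.4]
grip_width: 0.0
finger_force: 0.0
```

Run:
```python
from fit import *
t=arm.get_state(); print(t['tcp_pos'],t['force']);s=cams.snapshot('scene');u,v=proj(s,t['tcp_pos'])[0];print(u,v)
cr=cv2.getRectSubPix(np.ascontiguousarray(s['color'][:,:,::-1]),(160,120),(float(u)+25,float(v)-10));cv2.imwrite('pics/crop5.png',cv2.resize(cr,(800,600),interpolation=cv2.INTER_CUBIC))
```

```text
[0.46966853 0.41743004 0.20225821] [-0.34924642 -0.95450884 -1.39410438]
273.7078957928158 241.5708406438363
```

View pics/crop5.png

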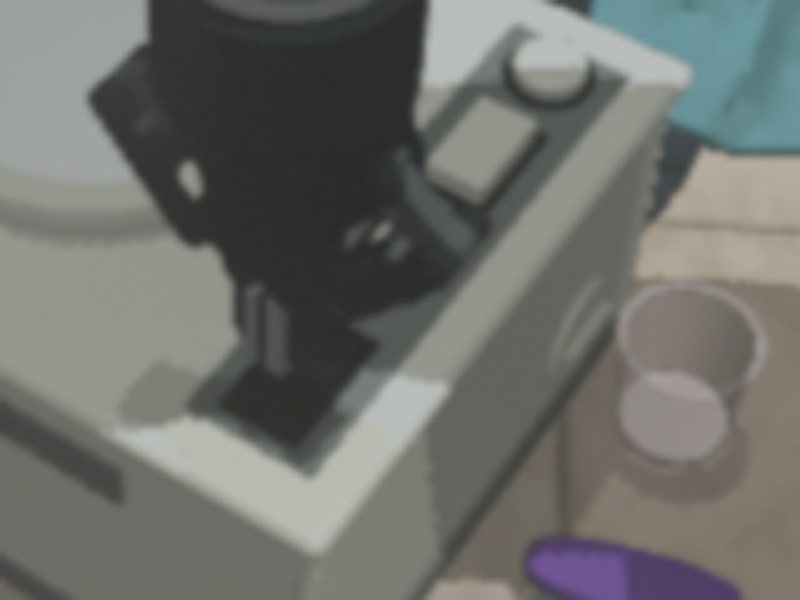

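The long key now stands out, so the quick key is in. The tip is above the rocker's left half, so I'll tip the rocker.

Emit:
jog_arm --grip '[0,0,0,0,0,0,0,0,0,0]' --pt "0 0 0.3" --pt "0 0 0.15" --pt "0 0 0.07" --pt "0 0 0.06" --pt "0 0 0.06" --pt "0 0 0.06" --pt "0 0 0.06" --pt "0 0 0.05" --pt "0 0 0.05" --pt "0 0 0" --spin '[0,0,0,0,0,0,0,0,0,0]'

```text
t: 16.0
tcp_pos: [0.4699, 0.4171, 0.1764]
orientation: [0.704, 0.711, -0.0, 0.0]
force: [0.7, 0.4, 1.5]
grip_width: -0.0002
finger_force: 0.4
```

Emit:
jog_arm --grip '[0,0,0]' --pt "0 0 0.03" --pt "0 0 0.03" --pt "0 0 0" --spin '[0,0,0]'

```text
t: 16.3
tcp_pos: [0.4699, 0.4174, 0.1757]
orientation: [0.704, 0.711, 0.0, 0.0]
force: [-1.7, 1.5, 6.8]
grip_width: -0.0
finger_force: 3.5
```

Emit:
jog_arm --grip '[0,0]' --pt "0 0 0.03" --pt "0 0 0" --spin '[0,0]'

```text
t: 16.5
tcp_pos: [0.4699, 0.4175, 0.1754]
orientation: [0.704, 0.711, 0.001, 0.0]
force: [-2.8, 0.4, 11.4]
grip_width: 0.0003
finger_force: 5.6
```

Emit:
jog_arm --grip '[0,0,0,0,0,0,0,0,0,0]' --pt "0 0 -0.1" --pt "0 0 -0.4" --pt "0 0 -0.7" --pt "-0.8 0 0" --pt "-1 0 0" --pt "-1 0 0" --pt "-1 0 0" --pt "-1 0 0" --pt "-0.8 0 0" --pt "-0.4 0 0" --spin '[0,0,0,0,0,0,0,0,0,0]'

```text
t: 17.5
tcp_pos: [0.4717, 0.2355, 0.2106]
orientation: [0.704, 0.71, -0.0, 0.0]
force: [-0.8, -0.3, -0.4]
grip_width: 0.0002
finger_force: 0.0
```

Run:
```python
from fit import *
t=arm.get_state(); print(t['tcp_pos'],t['force']);s=cams.snapshot('scene');u,v=proj(s,t['tcp_pos'])[0];print(u,v)
cr=cv2.getRectSubPix(np.ascontiguousarray(s['color'][:,:,::-1]),(160,120),(float(u)-30,float(v)+35));cv2.imwrite('pics/crop6.png',cv2.resize(cr,(800,600),interpolation=cv2.INTER_CUBIC))
```

```text
[0.47166971 0.23554406 0.21055493] [-0.77156896 -0.29615107 -0.39801737]
330.7608335031887 171.49197214710358
```

View pics/crop6.png

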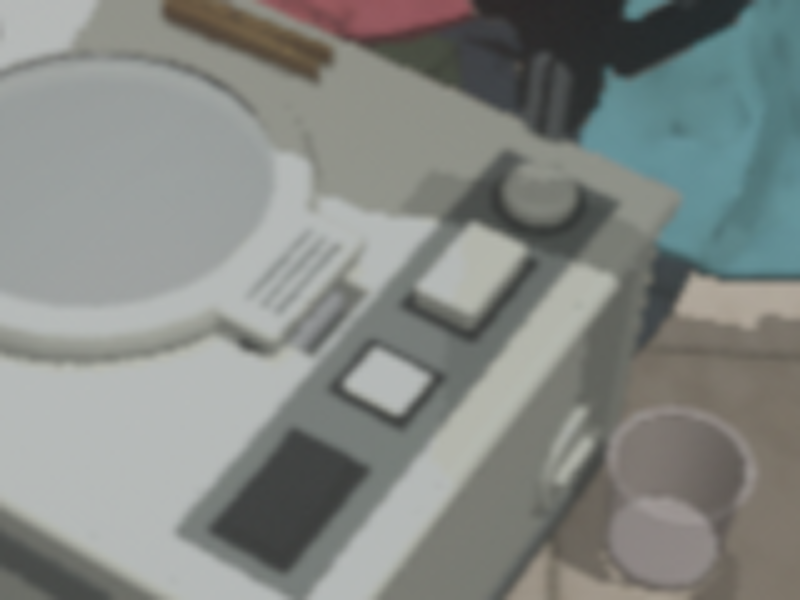

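The quick key is in, the long key is out and the lid is shut. The tip is over the start key, so I'll tap it.

Emit:
jog_arm --grip '[0,0,0,0,0,0,0,0,0,0]' --pt "0 0 0.4" --pt "0 0 0.35" --pt "0 0 0.15" --pt "0 0 0.06" --pt "0 0 0.06" --pt "0 0 0.05" --pt "0 0 0.05" --pt "0 0 0.05" --pt "0 0 0.03" --pt "0 0 0" --spin '[0,0,0,0,0,0,0,0,0,0]'

```text
t: 18.55
tcp_pos: [0.4717, 0.2375, 0.1742]
orientation: [0.704, 0.711, 0.0, -0.0]
force: [-1.9, 2.2, 4.3]
grip_width: 0.0002
finger_force: 2.6
```

Emit:
jog_arm --grip '[0,0,0]' --pt "0 0 0.03" --pt "0 0 0.02" --pt "0 0 0" --spin '[0,0,0]'

```text
t: 18.85
tcp_pos: [0.4718, 0.2375, 0.1729]
orientation: [0.704, 0.711, 0.0, -0.0]
force: [-3.0, 3.5, 6.8]
grip_width: 0.0001
finger_force: 3.1
```

Emit:
jog_arm --grip '[0,0,0,0,0,0,0,0,0,0]' --pt "0 0 -0.1" --pt "0 0 -0.15" --pt "0 0 -0.3" --pt "0 0 -0.7" --pt "0 0 -0.8" --pt "-0.5 0 -0.8" --pt "-1 0 0" --pt "-1 0 0" --pt "-1 0 0" --pt "0 0 0" --spin '[0,0,0,0,0,0,0,0,0,0]'

```text
t: 19.85
tcp_pos: [0.4728, 0.1294, 0.2584]
orientation: [0.705, 0.709, -0.0, 0.001]
force: [0.3, 0.1, -0.3]
grip_width: 0.0001
finger_force: 0.0
```

Run:
```python
from fit import *
t=arm.get_state(); print(t['tcp_pos'],t['force']);s=cams.snapshot('top')
a=cv2.resize(np.ascontiguousarray(s['color'][85:275,170:360,::-1]),(400,400),interpolation=cv2.INTER_CUBIC)
s=cams.snapshot('scene');b=cv2.resize(np.ascontiguousarray(s['color'][170:270,250:350,::-1]),(400,400),interpolation=cv2.INTER_CUBIC)
cv2.imwrite('pics/crop7.png',np.hstack([a,b]))
```

```text
[0.47277487 0.12944291 0.25844845] [ 0.34459473  0.08489623 -0.28069643]
```

View pics/crop7.png

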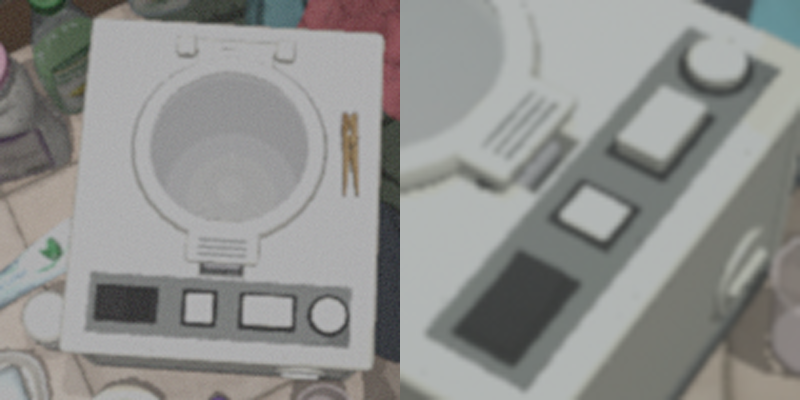

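The lid is shut, the quick key is in, the long key is out and the start key has sprung back. The rocker reached its firm stop at 176 mm, and the peg is untouched, so I'll hand the job in.

```bash
python3 -c "
from rig import close_job
print(close_job())"
```

```text
the job is handed in; nothing more can be done
None
```

I handed in the job at about 20 s: lid latched, quick key in with the long key popped out, power rocker on (inferred from it reaching its stop, not visible in the pictures), and start key tapped and sprung back, in that order, with no push reading over 12 N.

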